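# Proof-pull a pressed-in eye pin with a hand pull gauge

### The job

Prove that the eye pin pressed into the clamped housing holds: pick the hand pull gauge up from its tray, hook it in the eye and pull straight out, in line with the pin, raising the force slowly to 15 N and never over 20 N. Hold that for at least a second and a half, then ease the pull off without letting the hook snap back, unhook the gauge and set it down gently and upright, flat in its tray. The pin must stay fully home and the other things on the bench must stay where they are.

Things in the scene. Friction and masses are not known exactly. Their poses are not given: they have to be found in the camera images.
- fixture: Fixed dark steel plate 170 x 140 x 14 mm with an aluminium housing (76 x 66 mm, top at 117 mm) clamped on it. Origin: centre of the plate's underside, on the bench; z up. The eye pin sticks out of the housing towards -x at 70 mm height, y = 0; a straight pull is along -x. The plate ends at x = -85 mm; past x = -40 mm nothing but the eye is higher than 20 mm.
- eye_bar (a point): Middle of the eye's cross bar, the outer end of the pin: 84 mm from the fixture's origin towards its -x, 70 mm above the bench. The eye is a level loop of 6 mm round steel bar, 44 mm wide. Behind the bar (towards +x) its clear opening is 27 mm long (x) and 32 mm wide (y), open above and below, so that a hook leg can come down into it.
- eye_pin (a joint): How far the eye pin has been drawn out of the housing, m. 0 = fully home. It is a press fit that holds up to 24 N; beyond that it slides out.
- gauge: Loose hand pull gauge, 0.3 to 0.4 kg, balanced near its grip, lying flat in the tray. Origin: underside, below the middle of the grip; z up out of the scale, x towards the hook. Black grip waist x = -22 to 22 mm, 30 mm wide (y), 43 mm tall. Behind it a grey end block to x = -36 mm, 46 mm wide, that stops the fingers slipping; ahead the grey scale housing to x = 107 mm, 46 x 44 mm.
- hook_seat (a point): Where the eye's bar sits under load: unloaded, 149 mm ahead (x) of the gauge's origin and 20 mm above its underside; moves with the hook. Hook rod: 7 mm steel, axis 28 mm above the underside, reaching x = 150 mm; then the 7 mm leg goes down, centre at x = 155 mm, ending 5.5 mm above the underside. The bar bears on the leg's grip side, below the rod.
- gauge_hook (a joint): Extension of the gauge's spring, m: 0 unloaded, 0.05 at most. Pull in N = 0.5 + 500 x value (15 N reads 0.029, 20 N 0.039), so drawing the gauge back 1 mm adds 0.5 N. On the scale on top a dark pointer, 35 mm ahead of the gauge's origin at rest, moves 2 mm towards the hook per N; longest mark 15 N, medium marks each 5 N, small each 1 N.
- tray: Fixed shallow steel tray 256 x 176 mm with a grey felt mat, rim 14 mm high. Origin: centre of its underside on the bench; x along its long side. Mat surface 6 mm above the bench, 240 x 160 mm. At the start the gauge lies on it with its hook towards the tray's +x, within 0.15 rad.
- caliper: Bystander: steel vernier caliper lying flat, 79 x 240 x 8 mm. Origin: centre of its underside.
- oil_bottle: Bystander: small yellow oil bottle with red spout, 36 mm round, 98 mm tall. Origin: centre of its underside.
- setting_ring: Bystander: steel setting ring with knurled rim, 46 mm round, 14 mm tall. Origin: centre of its underside.

How it is judged:
On the way, in this order (a step that is already met when the one before it is completed fails the run):
1. the hooked gauge shows about 15 N (at least 13.5 N, reading 0.026), pulling in line with the pin to within 0.26 rad, for 1.2 s (value of joint gauge_hook above 0.026 m and contact force between gauge and fixture above 10 N and distance between hook_seat and eye_bar below 0.014 m and angle between the x axis of gauge and the x axis of fixture, either way round below 0.26 rad), for 1.2 s.
2. the pull is eased off and the hook is out of the eye, more than 30 mm away (value of joint gauge_hook below 0.003 m and distance between hook_seat and eye_bar above 0.03 m), for 0.1 s.
At the end, for the whole second after the job is handed in: The gauge lies released, at rest and upright (within 0.06 rad) on the tray's mat (underside 3 to 10 mm above the bench), grip and hook both inside the rim, its pointer back at zero (below 3 mm), and the eye pin is still home (drawn less than 1.5 mm) (value of joint eye_pin below 0.0015 m and value of joint gauge_hook below 0.003 m and z of gauge in the frame of tray between 0.003 and 0.01 m and angle between gauge's own z axis and vertical below 0.06 rad and x of gauge in the frame of tray between -0.13 and 0.13 m and y of gauge in the frame of tray between -0.09 and 0.09 m and x of hook_seat in the frame of tray between -0.13 and 0.13 m and y of hook_seat in the frame of tray between -0.09 and 0.09 m and linear speed of gauge below 0.02 m/s); the robot touches nothing.
It fails at once if the eye pin is drawn out by more than 1.5 mm (value of joint eye_pin above 0.0015 m).
It fails at once if the gauge is pulled over 20 N (value of joint gauge_hook above 0.0395 m).
It fails at once if the pull is jerked on (hook drawn out faster than 0.1 m/s, 50 N/s) or the hook snaps back (faster than 0.25 m/s) (velocity of joint gauge_hook above 0.1 m/s or velocity of joint gauge_hook below -0.25 m/s).
It fails at once if the gauge is banged into its tray (over 40 N) (contact force between gauge and tray above 40 N).
It fails at once if a bystander is shifted by more than 15 mm (distance of any of caliper, oil_bottle, setting_ring from where it was at the start of the episode above 0.015 m).
It also fails if it takes over 58 s, if anything falls off the work surface, if the arm or the gripper's body presses on something with over 40 N, if the wrist force passes 120 N, or if a joint passes its speed limit or range.

### The arm

A 7-joint arm with a two-finger parallel gripper is mounted at the origin on the work surface; the furniture and walls round the work are solid. World frame = base frame: x ahead of the robot, y to its left, z up, the work surface at z = 0. Lengths are in m, angles in rad, forces in N, time in s.
With the tool pointing down it reaches from about 0.4 to 0.9 m from the base axis. Payload 5.6 kg.
Tool frame: the origin (TCP) lies at the very end of the fingers, on their centre line; the grasp point (between the pads) lies 19 mm behind it; x points along the fingers, y is the direction in which the jaws open and shut, and the axes are right-handed (so a half turn about x gives the same grasp; the last joint's range is limited). The gripper opens to 92 mm and grips with 3 to 60 N. Pads are 20 mm wide; open, the fingers measure 128 mm over their backs; the gripper's body (75 mm by 189 mm) begins 69 mm behind the grasp point.
Start: joints at [-1.292, 0.468, -0.012, 1.603, 0.006, 1.071, -0.056], TCP at [0.206, 0.617, 0.215] pointing down, gripper open.
Joint ranges: [-2.53, 2.53], [-0.31, 2.02], [-1.57, 1.55], [0.28, 2.44], [-1.29, 4.43], [0.15, 1.84], [-2.92, 2.92]. Speed limits (rad/s): [2.57, 2.57, 3.14, 3.14, 3.14, 3.14, 3.14].

### API

Orientations are given as a rotation vector (axis times angle).
In Python, from plant import move_pose, line_to, movej, gripper_open, grab, sleep, ik, observe, read_camera, MotionError, finish_job gives the robot as it stands. The module is installed in compiled form; this text tells all that it offers. Calls block until the motion is done:
- move_pose(position, orientation): joint-space move of the TCP to a pose.
- line_to(position, frame=None, velocity=0.15): straight line of the TCP; frame=None keeps the orientation; velocity is the mean speed in m/s.
- movej(angles): joint-space move.
- gripper_open() and grab(grip_force=None): open the fingers fully, or close them until they stop; grip_force is the grip in N (None keeps the last).
- sleep(seconds).
- ik(position, orientation): joint angles nearest the present ones, or None.
- observe(): the state.
- read_camera(name): name is "scene" or "side" or "wrist"; returns a dict with "pixels" (400x640x3 uint8, blue, green, red), "range_z" (400x640 float32, m along the optical axis (not along the pixel's ray), 0 where there is no reading), "camera_matrix" (3x3 intrinsics, pixels), "R" (3x3) and "t" (3): a world point X has camera coordinates R X + t. Camera axes: x right, y down, z forward; pixel columns grow to the right and rows downward; lengths in m; the calibration is good to about 2 mm. A picture is of the moment at which its call begins.
A pose or a line that the arm cannot do raises MotionError and nothing moves.
- finish_job(): hands the job in, once; it reports no verdict.
The state is a dict: "t": time; "joint_pos": joint angles; "qvel": joint speeds; "joint_torque": joint torques, N m; "tcp_pos": TCP position; "eef_rot": TCP orientation; "force": force on the tool from outside, world axes, zero at the start; "moment": the same for the moment, N m; "opening": finger opening in m.
Only numpy, scipy, OpenCV 4.12 (cv2) and the standard library are available. Lean on these libraries where they do the work, as an engineer would, in place of code of your own. Each camera call takes 0.05 s, during which the arm holds its last target.

## Working session

There is one attempt and no reset: what is moved stays moved. The work goes in short steps, each a Python script; the robot and the scene stay as the last script left them, time stands still between calls to the robot, and variables do not carry over. Pictures are saved under pics/ and viewed, and the job is handed in when it is done.

```bash
mkdir -p pics; ls; python3 - <<'E'
from plant import *
import cv2,numpy as np
o=observe(); print({k:np.round(v,3) for k,v in o.items()})
for n in("scene","side","wrist"):
    c=read_camera(n); cv2.imwrite(f"pics/{n}0.png",c["pixels"]); np.savez(f"{n}0.npz",**c); print(n,c["camera_matrix"].round(1).tolist(),c["R"].round(3).tolist(),c["t"].round(3))
E
```

```text
pics
{'t': np.float64(0.0), 'joint_pos': array([-1.292,  0.468, -0.012,  1.604,  0.006,  1.071, -0.056]), 'qvel': array([-0.002, -0.   ,  0.   ,  0.   ,  0.   ,  0.002,  0.001]), 'joint_torque': array([ 0.0000e+00, -5.2056e+01, -1.2000e-02, -2.4376e+01, -5.7000e-02,
        1.7000e-02,  0.0000e+00]), 'tcp_pos': array([0.205, 0.616, 0.214]), 'eef_rot': array([ 0.251,  1.556, -0.254]), 'force': array([-0.479,  0.536,  0.225]), 'moment': array([-0.025, -0.018,  0.018]), 'opening': np.float64(0.092)}
scene [[369.3, 0.0, 319.4], [0.0, 369.3, 199.1], [0.0, 0.0, 1.0]] [[-0.707, -0.707, 0.011], [-0.406, 0.394, -0.824], [0.579, -0.587, -0.566]] [0.357 0.283 0.582]
side [[404.1, 0.0, 330.7], [0.0, 404.1, 200.7], [0.0, 0.0, 1.0]] [[-0.998, 0.058, -0.026], [0.049, 0.455, -0.889], [-0.04, -0.889, -0.457]] [0.537 0.04  1.074]
wrist [[309.0, 0.0, 315.0], [0.0, 309.0, 200.2], [0.0, 0.0, 1.0]] [[0.316, 0.949, -0.001], [0.91, -0.302, 0.283], [0.268, -0.091, -0.959]] [-0.65  -0.032  0.393]
```

View pics/scene0.png

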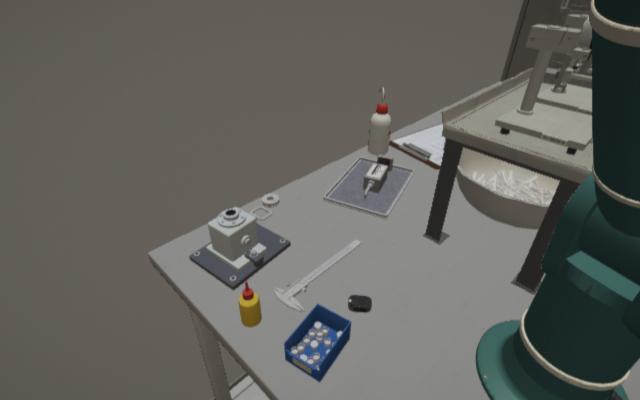

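View pics/side0.png

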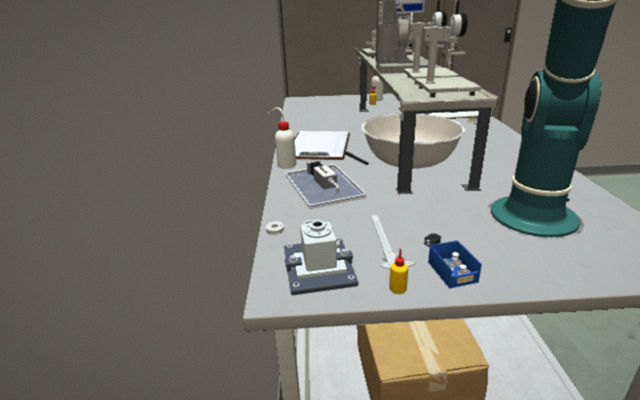

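View pics/wrist0.png

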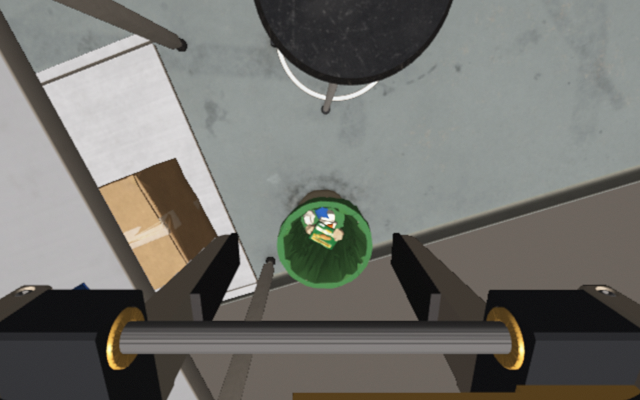

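The scene camera shows the gauge in its tray at about (375,178), the fixture at (240,250), the ring at (271,200), the caliper at (320,270) and the yellow bottle at (250,308). Next I'll build a rectified top-down view.

```bash
cat > h.py <<'E'
import numpy as np,cv2
def cloud(c):
    z=c["range_z"];K=c["camera_matrix"];v,u=np.mgrid[0:400,0:640]
    P=np.stack([(u-K[0,2])/K[0,0]*z,(v-K[1,2])/K[1,1]*z,z],-1)
    W=(P-c["t"])@c["R"]; W[z<=0]=np.nan
    return W
def proj(c,X):
    p=np.asarray(X)@c["R"].T+c["t"]; q=p@c["camera_matrix"].T; return q[...,:2]/q[...,2:]
E
python3 - <<'E'
import numpy as np,cv2
from h import *
for n in("scene","side"):
    c=dict(np.load(n+"0.npz")); W=cloud(c)
    for (u,v) in ([(375,178),(365,193),(262,213),(240,250),(232,213),(271,200),(320,270),(250,308),(430,236)] if n=="scene" else [(325,172),(318,262),(317,226),(275,227),(399,285),(405,190),(320,290)]):
        print(n,u,v,W[v,u].round(3))
c=dict(np.load("scene0.npz"))
a=cv2.resize(c["pixels"][140:300,180:430],None,fx=3.2,fy=3.2,interpolation=cv2.INTER_CUBIC);cv2.imwrite("pics/a1.png",a)
c=dict(np.load("side0.npz"))
a=cv2.resize(c["pixels"][150:310,250:450],None,fx=3.7,fy=3.7,interpolation=cv2.INTER_CUBIC);cv2.imwrite("pics/a2.png",a)
E
```

```text
scene 375 178 [ 0.518 -0.221  0.051]
scene 365 193 [ 0.506 -0.167  0.034]
scene 262 213 [0.66  0.051 0.   ]
scene 240 250 [0.538 0.197 0.047]
scene 232 213 [0.569 0.185 0.119]
scene 271 200 [ 0.688 -0.001  0.002]
scene 320 270 [0.413 0.091 0.006]
scene 250 308 [0.4   0.272 0.053]
scene 430 236 [ 0.31  -0.166  0.008]
side 325 172 [ 0.54  -0.238  0.052]
side 318 262 [0.576 0.224 0.05 ]
side 317 226 [0.574 0.198 0.12 ]
side 275 227 [0.68  0.011 0.013]
side 399 285 [0.418 0.28  0.024]
side 405 190 [ 0.305 -0.168  0.012]
side 320 290 [0.574 0.258 0.005]
```

View pics/a1.png

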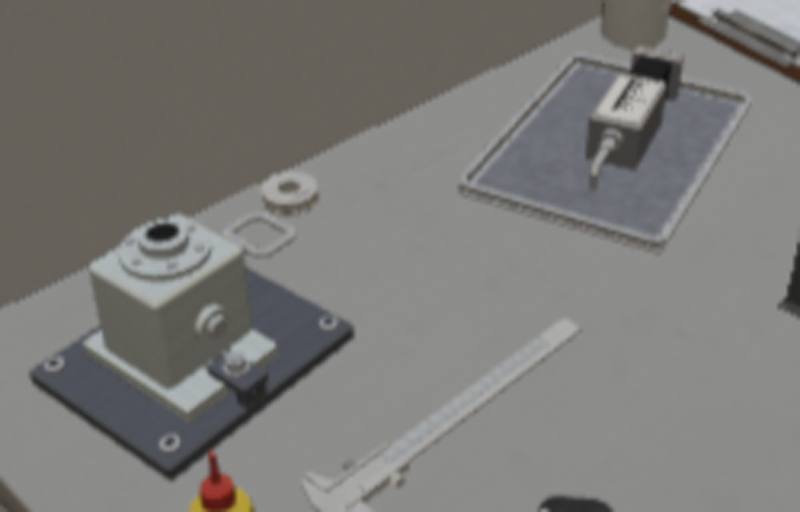

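View pics/a2.png

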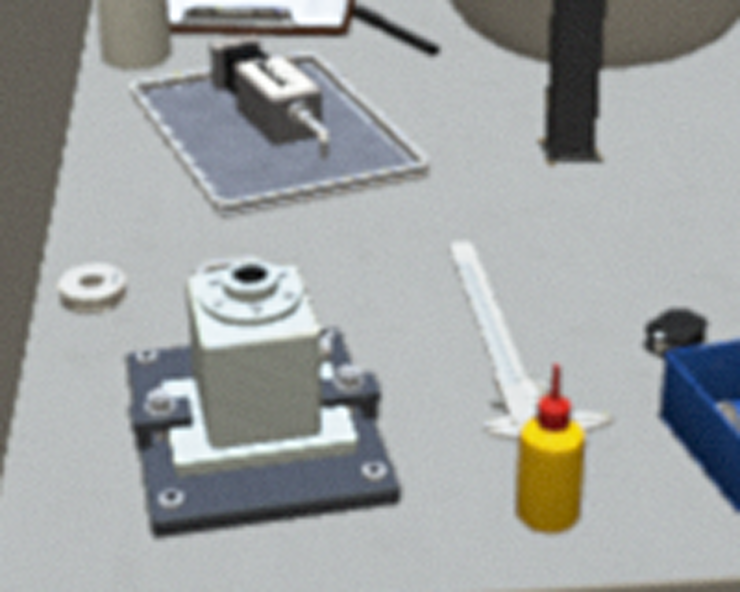

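```bash
python3 - <<'E'
import numpy as np,cv2
from h import *
for n in("scene","side"):
    c=dict(np.load(n+"0.npz")); W=cloud(c); P=W.reshape(-1,3); ok=~np.isnan(P[:,0])
    def sel(x0,x1,y0,y1,z0,z1): 
        m=ok&(P[:,0]>x0)&(P[:,0]<x1)&(P[:,1]>y0)&(P[:,1]<y1)&(P[:,2]>z0)&(P[:,2]<z1); return P[m]
    def rect(nm,Q):
        if len(Q)<5: print(n,nm,len(Q));return
        r=cv2.minAreaRect(Q[:,:2].astype(np.float32)*1000); print(n,nm,len(Q),"c",np.round(r[0],1),"s",np.round(r[1],1),"a",round(r[2],2),"z",np.median(Q[:,2]).round(4))
    rect("house",sel(.45,.7,.08,.3,.113,.121)); rect("plate",sel(.4,.75,.05,.35,.010,.017))
    rect("table",sel(.45,.6,-.1,.05,-.01,.01))
    rect("gaugetop",sel(.42,.65,-.38,-.1,.046,.056)); rect("gaugeall",sel(.42,.65,-.38,-.1,.025,.056));rect("traymat",sel(.35,.75,-.45,-.05,.003,.009));rect("tray",sel(.35,.66,-.42,-.05,.010,.017))
    rect("eye",sel(.5,.7,.05,.15,.06,.08)); 
    rect("ring",sel(.64,.73,-.04,.05,.010,.018)); rect("bottle",sel(.36,.46,.22,.32,.03,.06)); rect("cal",sel(.3,.48,-.05,.25,.004,.02))
    Q=sel(-.2,.9,-.9,-.1,.06,.9)
    H,xe,ye=np.histogram2d(Q[:,0],Q[:,1],bins=[np.arange(-.2,.95,.1),np.arange(-.9,-.05,.1)])
    # max & min z per cell
    for i in range(len(xe)-1):
        s=""
        for j in range(len(ye)-1):
            q=Q[(Q[:,0]>=xe[i])&(Q[:,0]<xe[i+1])&(Q[:,1]>=ye[j])&(Q[:,1]<ye[j+1])][:,2]
            s+=f"{q.min():.2f}-{q.max():.2f} " if len(q)>3 else "    .     "
        print(round(xe[i],1),s)
E
```

```text
scene house 139 c [571.3 186.7] s [29.9 30.4] a 46.19 z 0.1175
scene plate 1947 c [571.  198.9] s [342.2 299. ] a 0.33 z 0.0143
scene table 2367 c [525.1 -25. ] s [149.6 149.8] a 0.04 z 0.0005
scene gaugetop 389 c [ 548.9 -280.5] s [ 46.  145.4] a 20.14 z 0.0502
scene gaugeall 610 c [ 540.4 -256.9] s [ 46.5 196.1] a 21.34 z 0.0491
scene traymat 2510 c [ 545.8 -250.5] s [398.3 391. ] a 89.93 z 0.0063
scene tray 473 c [ 555.5 -274.7] s [181.8 324.1] a 17.67 z 0.0137
scene eye 134 c [576.6 123.4] s [45.3 72. ] a 19.24 z 0.0725
scene ring 140 c [680.1   7.7] s [41.7 46. ] a 52.32 z 0.014
scene bottle 350 c [413.4 265. ] s [35.7 32.1] a 59.27 z 0.0511
scene cal 1526 c [377.1 106.4] s [286.1 154.9] a 89.78 z 0.0074
-0.2     .         .         .         .         .         .         .         .     
-0.1     .         .         .         .         .         .         .         .     
0.0     .         .         .         .         .         .     0.27-0.28 0.06-0.28 
0.1     .         .         .     0.29-0.30 0.06-0.38 0.06-0.30 0.06-0.47 0.06-0.30 
0.2     .         .     0.27-0.46 0.27-
[... 1491 characters left out ...]
0.13 0.27-0.28 0.06-0.28 
0.1     .     0.30-0.47 0.30-0.46 0.06-0.30 0.06-0.51 0.06-0.30 0.06-0.51 0.06-0.30 
0.2 0.27-0.28     .     0.10-0.51 0.06-0.30 0.27-0.45 0.27-0.30 0.06-0.45 0.06-0.30 
0.3 0.27-0.30 0.27-0.36 0.27-0.51 0.06-0.30 0.07-0.30 0.06-0.30 0.07-0.30 0.06-0.30 
0.4     .         .         .         .     0.12-0.12     .         .         .     
0.5     .         .         .         .         .         .         .         .     
0.6     .         .         .         .     0.06-0.20 0.06-0.10     .         .     
0.7 0.06-0.52 0.06-0.52 0.06-0.53 0.06-0.53 0.06-0.53 0.06-0.53 0.06-0.53 0.06-0.53 
0.8     .         .         .         .         .         .         .         .
```

```bash
python3 - <<'E'
import numpy as np,cv2
from h import *
for n in("scene","side"):
    c=dict(np.load(n+"0.npz")); W=cloud(c); P=W.reshape(-1,3); C=c["pixels"].reshape(-1,3).astype(int)
    def rect(nm,x0,x1,y0,y1,z0,z1,f=None):
        m=(P[:,0]>x0)&(P[:,0]<x1)&(P[:,1]>y0)&(P[:,1]<y1)&(P[:,2]>z0)&(P[:,2]<z1)
        if f is not None:m&=f
        Q=P[m]
        lab=cv2.connectedComponentsWithStats(m.reshape(400,640).astype(np.uint8)); k=1+np.argmax(lab[2][1:,4]); Q=P[(lab[1]==k).ravel()]
        r=cv2.minAreaRect(Q[:,:2].astype(np.float32)*1000); print(n,nm,len(Q),"c",np.round(r[0],1),"s",np.round(r[1],1),"a",round(r[2],2),"z",np.median(Q[:,2]).round(4))
        return Q
    g=C.sum(1)
    rect("plate",.4,.75,.05,.35,.009,.018); rect("plateD",.4,.75,.05,.35,.007,.018,g<280)
    rect("house",.45,.7,.05,.3,.085,.125); 
    rect("houseall",.45,.7,.05,.3,.03,.125); 
    rect("pin",.5,.7,.04,.14,.062,.08); 
    rect("traymat",.35,.7,-.45,-.05,.0035,.022)
    rect("hookrod",.45,.56,-.215,-.12,.012,.05)
    rect("caliper",.3,.48,-.05,.25,.004,.02)
E
```

```text
scene plate 1680 c [572.7 174.5] s [143.2 172.1] a 6.86 z 0.0144
scene plateD 1661 c [571.6 175.5] s [141.2 169.5] a 7.29 z 0.0143
scene house 1012 c [571.5 187.1] s [67.2 75.8] a 6.36 z 0.1011
scene houseall 2241 c [555.6 154. ] s [106.8 138.2] a 6.68 z 0.0791
scene pin 124 c [581.7 109.7] s [44.7 41.1] a 13.26 z 0.0725
scene traymat 2808 c [ 546.3 -246.1] s [181.8 264. ] a 17.78 z 0.0067
scene hookrod 142 c [ 517.7 -195.8] s [25.6 62.5] a 41.77 z 0.0371
scene caliper 898 c [422.1  85.6] s [ 75.6 236.6] a 13.08 z 0.0067
side plate 1053 c [569.5 220.5] s [142.2  81.2] a 8.99 z 0.0146
side plateD 201 c [565.1 256.7] s [136.1   6.2] a 6.9 z 0.0107
side house 813 c [573.8 187.4] s [66.1 75.6] a 7.06 z 0.1013
side houseall 1753 c [557.9 153.9] s [106.1 140.3] a 7.23 z 0.0803
side pin 39 c [587.1  94. ] s [40.6 12.8] a 17.16 z 0.0726
side traymat 1826 c [ 548.9 -247.7] s [180.3 267.5] a 17.58 z 0.0072
side hookrod 115 c [ 522.5 -197. ] s [23.6 65.5] a 42.13 z 0.0336
side caliper 386 c [412.8  83.3] s [230.2  40.1] a 86.29 z 0.0064
```

```bash
python3 - <<'E'
from plant import *
import numpy as np
from scipy.spatial.transform import Rotation as R
def T(yaw): # tool x down, tool y at yaw
    x=np.array([0,0,-1.]);y=np.array([np.cos(yaw),np.sin(yaw),0]);return R.from_matrix(np.c_[x,y,np.cross(x,y)]).as_rotvec()
o=observe();print(R.from_rotvec(o["eef_rot"]).as_matrix().round(3))
for p in [(.2,.6,.2),(.5,0,.3),(.5,0,.2),(.6,0,.2),(.55,0,.02),(.5,.3,.2),(.563,-.314,.25),(.563,-.314,.015),(.61,-.11,.06),(.573,.2,.3)]:
  for yaw in (np.radians(20),np.radians(200)):
    q=ik(p,T(yaw));print(p,round(yaw,2),None if q is None else np.round(q,3))
print(observe()["t"])
E
```

```text
[[-0.     0.316  0.949]
 [-0.001  0.949 -0.316]
 [-1.    -0.001  0.   ]]
(0.2, 0.6, 0.2) 0.35 [-1.43   0.451  0.173  1.672 -0.088  1.026 -0.88 ]
(0.2, 0.6, 0.2) 3.49 [-0.952  0.507 -0.48   1.637  0.26   1.061  1.982]
(0.5, 0, 0.3) 0.35 [-0.649  0.124  0.646  1.893 -0.082  1.15   0.376]
(0.5, 0, 0.3) 3.49 [-1.209  0.299  1.394  1.914 -0.317  1.192 -2.495]
(0.5, 0, 0.2) 0.35 [-0.59   0.249  0.612  2.01  -0.177  0.933  0.463]
(0.5, 0, 0.2) 3.49 [-1.094  0.544  1.369  2.032 -0.613  1.077 -2.229]
(0.6, 0, 0.2) 0.35 [-0.505  0.435  0.591  1.776 -0.28   1.015  0.541]
(0.6, 0, 0.2) 3.49 [-0.924  0.785  1.348  1.798 -0.812  1.254 -2.139]
(0.55, 0, 0.02) 0.35 [-0.364  0.604  0.386  1.99  -0.379  0.617  0.623]
(0.55, 0, 0.02) 3.49 [-0.936  1.139  1.331  2.022 -1.26   1.185 -1.821]
(0.5, 0.3, 0.2) 0.35 [-0.84   0.374  0.306  1.803 -0.133  0.985 -0.131]
(0.5, 0.3, 0.2) 3.49 [-0.364  0.394 -0.297  1.77   0.134  0.997  2.778]
(0.563, -0.314, 0.25) 0.35 [-0.125  0.523  0.835  1.621 -0.411  1.183  1.151]
(0.563, -0.314, 0.25) 3.49 [-0.354  0.79   1.346  1.634 -0.785  1.367 -1.69 ]
(0.563, -0.314, 0.015) 0.35 [-0.011  0.803  0.669  1.764 -0.662  0.813  1.332]
(0.563, -0.314, 0.015) 3.49 [-0.327  1.233  1.329  1.783 -1.278  1.275 -1.422]
(0.61, -0.11, 0.06) 0.35 [-0.293  0.665  0.574  1.814 -0.483  0.806  0.875]
(0.61, -0.11, 0.06) 3.49 [-0.689  1.11   1.333  1.837 -1.165  1.245 -1.769]
(0.573, 0.2, 0.3) 0.35 [-0.709  0.329  0.41   1.638 -0.138  1.204  0.081]
(0.573, 0.2, 0.3) 3.49 [-1.273  0.637  1.355  1.669 -0.635  1.364 -2.611]
0.15
```

```bash
python3 - <<'E'
import numpy as np,cv2
from h import *
for n in("scene","side"):
    c=dict(np.load(n+"0.npz")); W=cloud(c); P=W.reshape(-1,3)
    for z0 in(.05,.1,.15):
        m=(P[:,0]>.55)&(P[:,0]<.72)&(P[:,1]>-.55)&(P[:,1]<-.3)&(P[:,2]>z0+.008)&(P[:,2]<z0+.05)
        if m.any():print(n,z0,m.sum(),P[m].min(0).round(3),P[m].max(0).round(3))
    X=np.array([[.5633,-.3138,.05],[.5633-.3616*.107,-.3138+.9323*.107,.05],[.5633-.3616*.155,-.3138+.9323*.155,.034],[.583,.092,.07]])
    print(proj(c,X).round(1).tolist())
    im=c["pixels"].copy()
    im=cv2.resize(im,None,fx=4,fy=4,interpolation=cv2.INTER_CUBIC)
    for p in proj(c,X): cv2.drawMarker(im,tuple(int(v) for v in (p+.5)*4),(0,0,255),0,8,1)
    x,y=(220,140) if n=="scene" else (255,150)
    cv2.imwrite(f"pics/b{n}.png",im[y*4:y*4+560,x*4:x*4+760])
E
```

```text
scene 0.05 269 [ 0.631 -0.447  0.058] [ 0.695 -0.396  0.1  ]
scene 0.1 246 [ 0.636 -0.456  0.109] [ 0.695 -0.399  0.15 ]
scene 0.15 60 [ 0.654 -0.474  0.158] [ 0.711 -0.417  0.199]
[[382.4, 160.9], [371.3, 178.4], [365.3, 192.4], [266.1, 210.4]]
side 0.05 232 [ 0.636 -0.437  0.058] [ 0.703 -0.398  0.1  ]
side 0.1 202 [ 0.639 -0.446  0.108] [ 0.7   -0.401  0.15 ]
side 0.15 54 [ 0.656 -0.482  0.158] [ 0.717 -0.415  0.2  ]
[[316.8, 163.7], [330.5, 175.5], [337.4, 186.3], [312.7, 221.4]]
```

View pics/bscene.png

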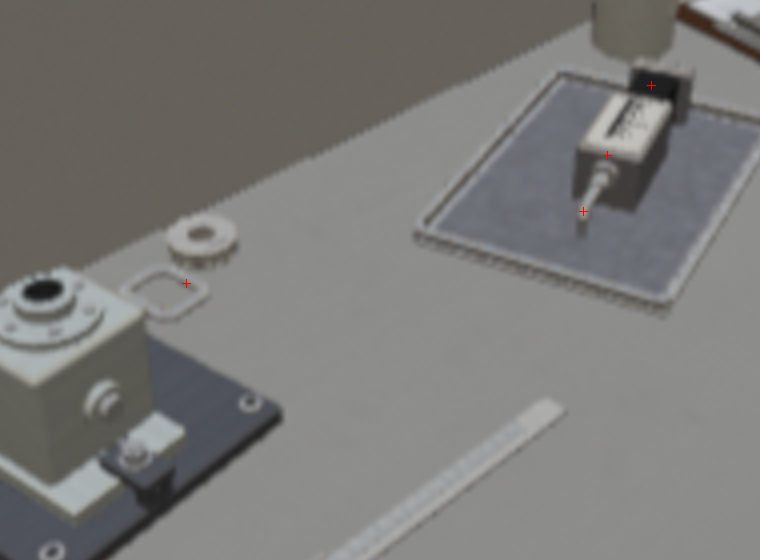

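View pics/bside.png

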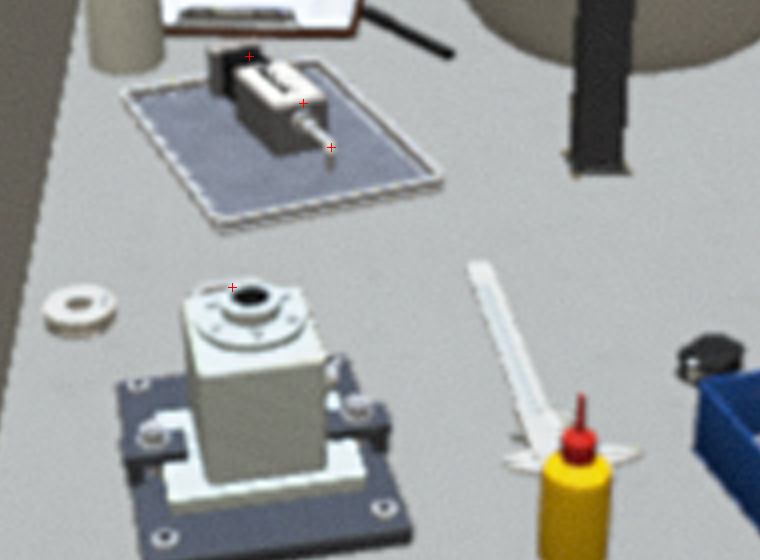

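```bash
cat >> h.py <<'E'
from scipy.spatial.transform import Rotation as R
def T(deg):
    a=np.radians(deg);x=np.array([0,0,-1.]);y=np.array([np.cos(a),np.sin(a),0]);return R.from_matrix(np.c_[x,y,np.cross(x,y)]).as_rotvec()
def snap(read_camera,tag,names=("scene","side","wrist")):
    for n in names:
        c=read_camera(n);cv2.imwrite(f"pics/{n}_{tag}.png",c["pixels"]);np.savez(f"{n}_{tag}.npz",**c)
E
python3 - <<'E'
from plant import *
from h import *
move_pose([.47,.0,.30],T(21.2)); print(observe()["t"])
move_pose([.5633,-.3138,.17],T(21.2)); o=observe();print(o["t"],o["tcp_pos"],o["force"],np.round(o["joint_pos"],3))
snap(read_camera,"hov")
E
```

```text
2.5583
3.8833 [ 0.5641865  -0.31223066  0.17024684] [-0.65925939  1.08585264 -0.19694484] [-0.103  0.609  0.802  1.695 -0.495  1.052  1.234]
```

View pics/wrist_hov.png

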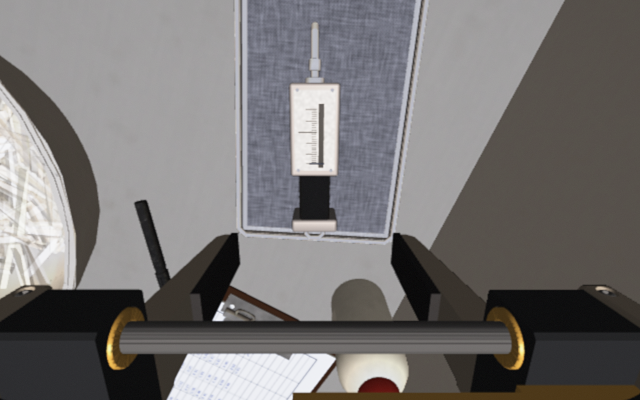

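View pics/scene_hov.png

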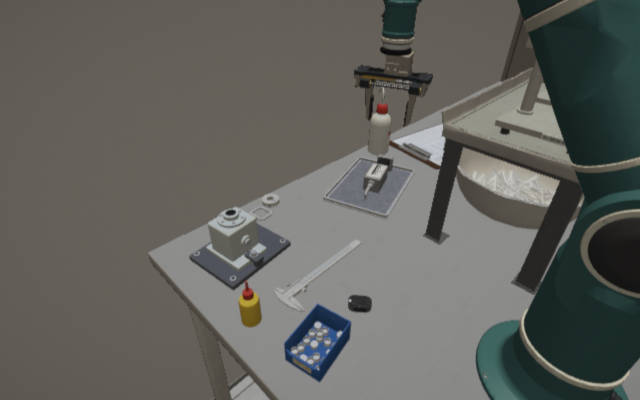

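```bash
python3 - <<'E'
from h import *
c=dict(np.load("wrist_hov.npz"));W=cloud(c);P=W.reshape(-1,3)
print(W[198,314],W[25,315],W[130,302])
s=dict(np.load("scene_hov.npz"));print(proj(s,[.564,-.312,.170]),cloud(s)[100,372],cloud(s)[78,385],cloud(s)[140,379])
print("tcp in wrist",proj(c,[.564,-.312,.170]))
def rect(nm,m):
    lab=cv2.connectedComponentsWithStats(m.reshape(400,640).astype(np.uint8)); k=1+np.argmax(lab[2][1:,4]); Q=P[(lab[1]==k).ravel()]
    r=cv2.minAreaRect(Q[:,:2].astype(np.float32)*1000);print(nm,len(Q),np.round(r,2) if 0 else r,np.median(Q[:,2]))
b=(abs(P[:,0]-.55)<.12)&(P[:,1]<-.1)&(P[:,1]>-.4)
rect("top",b&(P[:,2]>.042)&(P[:,2]<.06)); rect("rod",b&(P[:,2]>.027)&(P[:,2]<.038)&(P[:,1]>-.215)); rect("all",b&(P[:,2]>.03)&(P[:,2]<.06))
E
```

```text
[ 0.56490975 -0.31535275  0.04970868] [ 0.50915796 -0.17027786  0.03479373] [ 0.53083682 -0.25843673  0.0509929 ]
[386.51481889 121.7347287 ] [ 0.60500792 -0.29324154  0.22403405] [ 0.56990481 -0.2910962   0.2896664 ] [ 0.64886318 -0.40894889  0.05531905]
tcp in wrist [314.16201462 247.33334271]
top 6563 ((550.6425170898438, -279.806640625), (46.04034423828125, 146.8080291748047), 21.196487426757812) 0.05101941377694597
rod 59 ((515.7199096679688, -187.34268188476562), (5.675528526306152, 23.435983657836914), 26.561830520629883) 0.037323114901347515
all 7168 ((545.000244140625, -265.25714111328125), (46.04034423828125, 209.93003845214844), 21.196487426757812) 0.050892884568490074
```

```bash
python3 - <<'E'
from plant import *
from h import *
line_to([.5634,-.3132,.016],frame=T(21.2),velocity=.12)
o=observe();print(o["t"],o["tcp_pos"],o["force"])
grab(50); o=observe();print(o["t"],o["tcp_pos"],o["force"],o["opening"])
line_to([.5634,-.3132,.076],velocity=.08)
o=observe();print(o["t"],o["tcp_pos"],o["force"],o["opening"],o["moment"])
snap(read_camera,"lift")
E
```

```text
5.4667 [ 0.56398086 -0.31354519  0.01685638] [ 0.03414427 -0.67107642  0.50276801]
6.425 [ 0.56352677 -0.31314826  0.01598961] [0.42878762 0.0931036  0.04848721] 0.029804580181997314
7.325 [ 0.56314684 -0.3128501   0.07563279] [-1.31640909  0.48471965 -3.68262694] 0.029458805962512682 [-0.06131632  0.04097794 -0.037668  ]
```

View pics/wrist_lift.png

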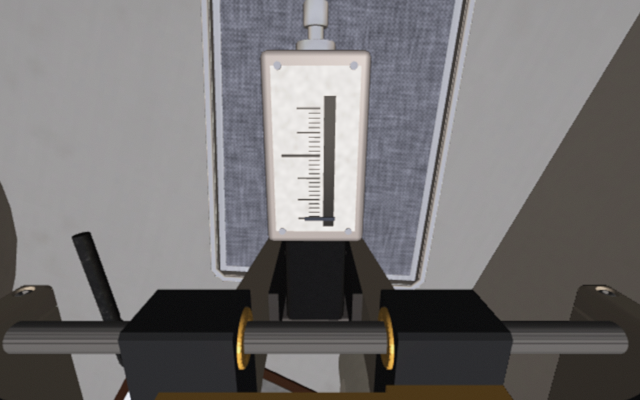

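View pics/scene_lift.png

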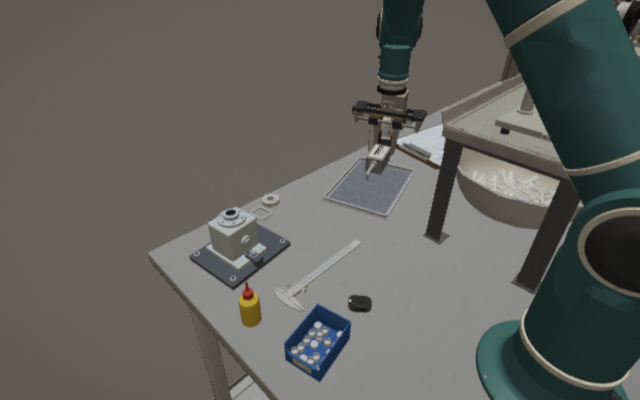

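```bash
python3 - <<'E'
from plant import *
from h import *
line_to([.5994,-.0455,.120],frame=T(6.8),velocity=.16)
sleep(.3)
o=observe();print(o["t"],o["tcp_pos"],o["force"],o["opening"],o["moment"],R.from_rotvec(o["eef_rot"]).as_matrix().round(3).tolist())
snap(read_camera,"pre")
for n in("scene","side","wrist"):
    c=dict(np.load(n+"_pre.npz"));W=cloud(c)
    u=np.array([-.1184,.993,0]);g=np.array([*o["tcp_pos"][:2],o["tcp_pos"][2]-.01])
    X=[g+u*.155+[0,0,.028],g+u*.155+[0,0,.0055],[.583,.092,.07]]
    p=proj(c,np.array(X));print(n,p.round(1).tolist())
    k=4;im=cv2.resize(c["pixels"],None,fx=k,fy=k,interpolation=cv2.INTER_CUBIC)
    for q,col in zip(p,[(0,0,255),(0,255,0),(255,0,0)]): cv2.drawMarker(im,tuple(int(v) for v in (q+.5)*k),col,0,10,1)
    x,y=[int(v) for v in p[2]*k]; x0=max(0,x-350);y0=max(0,y-280);cv2.imwrite(f"pics/pre_{n}.png",im[y0:y0+560,x0:x0+700])
E
```

```text
9.6333 [ 0.59933114 -0.0458779   0.11996572] [ 0.00966843  0.44016832 -4.02418665] 0.029822953143918956 [-0.15512316  0.0094335  -0.01495023] [[-0.0, 0.993, 0.118], [-0.0, 0.118, -0.993], [-1.0, -0.0, 0.0]]
scene [[258.4, 187.9], [259.3, 196.7], [266.1, 210.4]]
side [[312.4, 198.3], [312.8, 207.3], [312.7, 221.4]]
wrist [[314.8, -80.8], [314.9, -53.0], [315.2, 13.5]]
```

View pics/pre_scene.png

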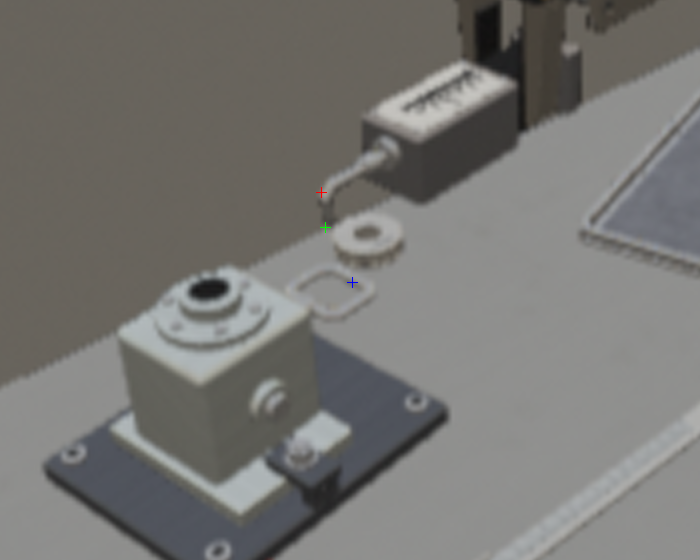

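View pics/pre_side.png

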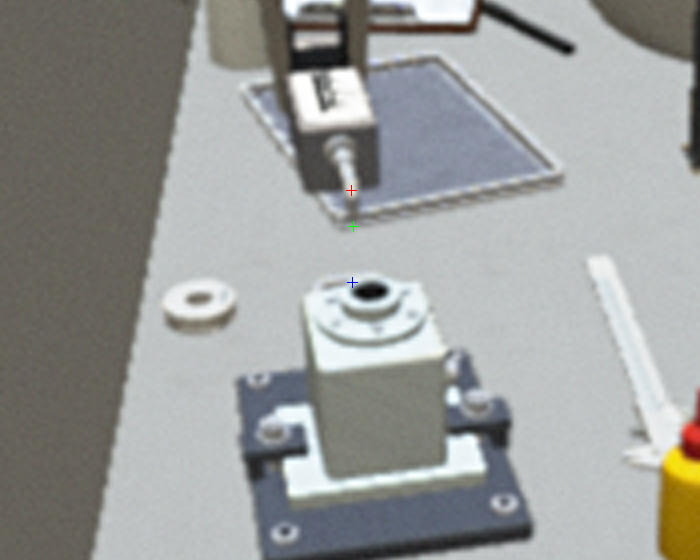

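View pics/wrist_pre.png

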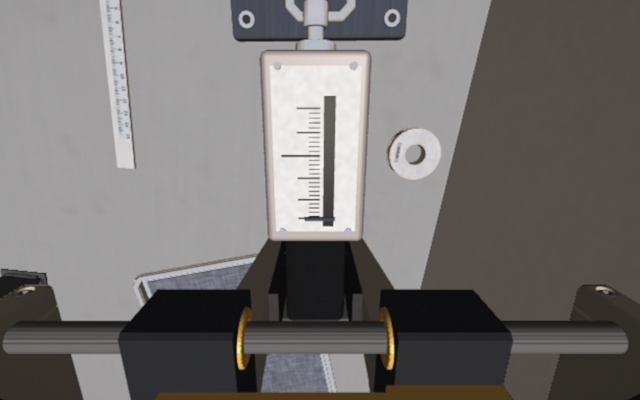

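The hook leg matches its projected position, and in the wrist view the rod at (315,5) is centred over the loop. I'm lowering it into the eye.

```bash
cat >> h.py <<'E'
def crop(c,X,name,k=4,w=700,h=560):
    im=cv2.resize(c["pixels"],None,fx=k,fy=k,interpolation=cv2.INTER_CUBIC)
    x,y=[int(v) for v in proj(c,np.array(X))*k]; x0=max(0,x-w//2);y0=max(0,y-h//2);cv2.imwrite(name,im[y0:y0+h,x0:x0+w])
E
python3 - <<'E'
from plant import *
from h import *
for z in(.09,.0635):
    line_to([.5994,-.0455,z],velocity=.06)
    o=observe();print(o["t"],o["tcp_pos"],o["force"],o["moment"])
    if abs(o["force"][2]+4)>4: break
snap(read_camera,"dn")
for n in("scene","side"): crop(dict(np.load(n+"_dn.npz")),[.583,.092,.07],f"pics/dn_{n}.png",6)
E
```

```text
10.4333 [ 0.5994354  -0.04572309  0.08987022] [-1.10195904 -0.36854718 -3.38411757] [-0.10006816  0.03074048  0.00277381]
11.025 [ 0.59930544 -0.04571279  0.06327523] [-0.57802409 -0.33802284 -2.58868773] [-0.14282593  0.05606811 -0.03250054]
```

View pics/dn_scene.png

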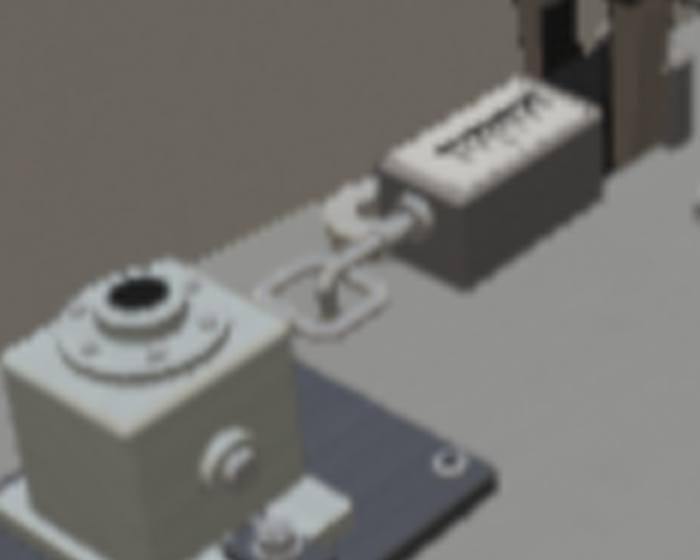

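View pics/wrist_dn.png

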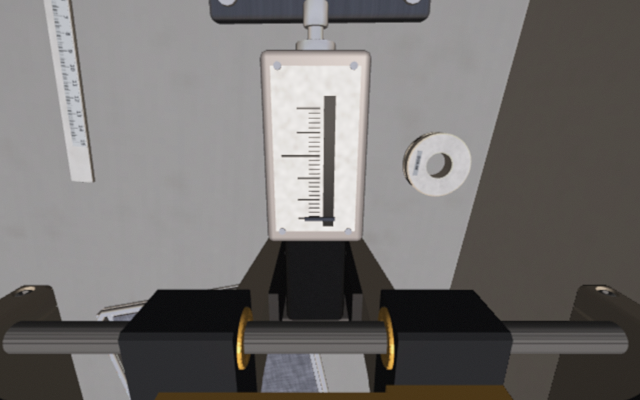

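The scene view shows the leg inside the loop at about (327,300), with nothing touching. I'll draw back slowly and watch force and pointer.

```bash
python3 - <<'E'
from plant import *
from h import *
u=np.array([-.1184,.993,0]);p0=np.array([.5994,-.0455,.0635])
f0=observe()["force"]@u
for d,v in((.009,.03),(.018,.02),(.026,.02)):
    line_to(p0-u*d,velocity=v)
    sleep(.1); o=observe();print(d,o["t"],((p0-o["tcp_pos"])@u).round(4),(o["force"]@u-f0).round(2),o["force"].round(2),o["tcp_pos"].round(4),o["opening"].round(4))
    if (o["force"]@u-f0)>12: break
snap(read_camera,"p1")
for n in("scene","side"): crop(dict(np.load(n+"_p1.npz")),[.583,.092,.07],f"pics/p1_{n}.png",6)
crop_=cv2.resize(cv2.imread("pics/wrist_p1.png")[40:250,240:390],None,fx=2.8,fy=2.8,interpolation=cv2.INTER_CUBIC);cv2.imwrite("pics/p1_w.png",crop_)
E
```

```text
Traceback (most recent call last):
AttributeError: 'float' object has no attribute 'round'
```

```bash
python3 - <<'E'
from plant import *
from h import *
u=np.array([-.1184,.993,0]);p0=np.array([.5994,-.0455,.0635])
f0=0.1
for d,v in((.018,.02),(.026,.02)):
    line_to(p0-u*d,velocity=v)
    sleep(.1); o=observe();print(d,o["t"],np.round((p0-o["tcp_pos"])@u,4),np.round(o["force"]@u,2),np.round(o["force"],2),np.round(o["tcp_pos"],4),o["opening"])
    if (o["force"]@u-f0)>12: break
snap(read_camera,"p1")
for n in("scene","side"): crop(dict(np.load(n+"_p1.npz")),[.583,.092,.07],f"pics/p1_{n}.png",6)
crop_=cv2.resize(cv2.imread("pics/wrist_p1.png")[40:250,240:390],None,fx=2.8,fy=2.8,interpolation=cv2.INTER_CUBIC);cv2.imwrite("pics/p1_w.png",crop_)
E
```

```text
0.018 12.425 0.0173 4.28 [-0.17  4.29 -3.53] [ 0.6014 -0.0627  0.0634] 0.02960423712788559
0.026 13.075 0.0241 7.19 [-0.77  7.15 -4.11] [ 0.6022 -0.0694  0.0632] 0.029652996124628708
```

View pics/p1_w.png

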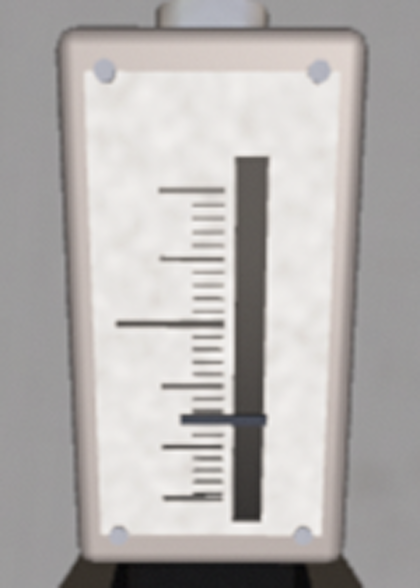

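View pics/p1_scene.png

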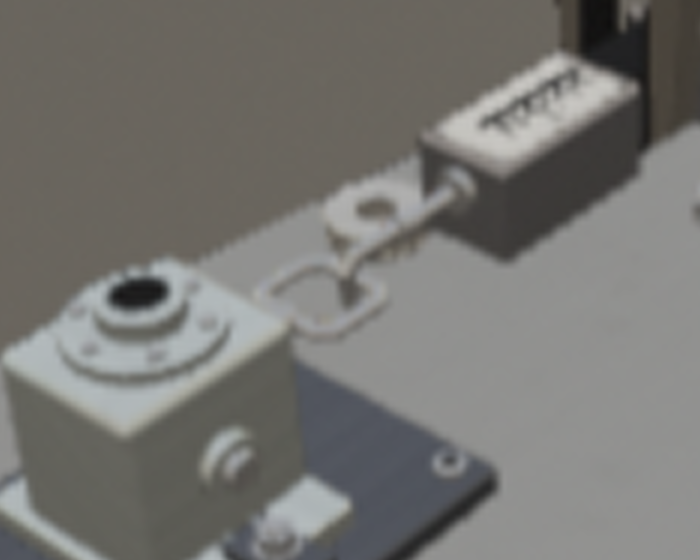

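The pointer is at about 7.3 N (between the 5 and 10 marks) and the force reading is 7.2 N, so they agree. The bar bears on the leg. Next I'll go up to 15 N.

```bash
python3 - <<'E'
from plant import *
from h import *
u=np.array([-.1184,.993,0]);p0=np.array([.5994,-.0455,.0635])
d=.026
for i in range(8):
    o=observe(); x=(p0-o["tcp_pos"])@u; print(round(d,4),o["t"],np.round(x,4),np.round(o["force"]@u,2),np.round(o["tcp_pos"],4))
    e=.0402-x
    if e<.0009: break
    d=min(d+min(e,.008),.0475); line_to(p0-u*d,velocity=.02); sleep(.1)
snap(read_camera,"p2",("wrist","scene"))
crop_=cv2.resize(cv2.imread("pics/wrist_p2.png")[40:250,240:390],None,fx=2.8,fy=2.8,interpolation=cv2.INTER_CUBIC);cv2.imwrite("pics/p2_w.png",crop_)
crop(dict(np.load("scene_p2.npz")),[.583,.092,.07],"pics/p2_scene.png",6)
E
```

```text
0.026 13.225 0.0241 7.48 [ 0.6023 -0.0694  0.0632]
0.034 13.875 0.0303 10.04 [ 0.603  -0.0756  0.0628]
0.042 14.525 0.0366 12.64 [ 0.6038 -0.0818  0.0625]
0.0456 14.9583 0.0394 15.73 [ 0.6041 -0.0846  0.0623]
```

View pics/p2_w.png

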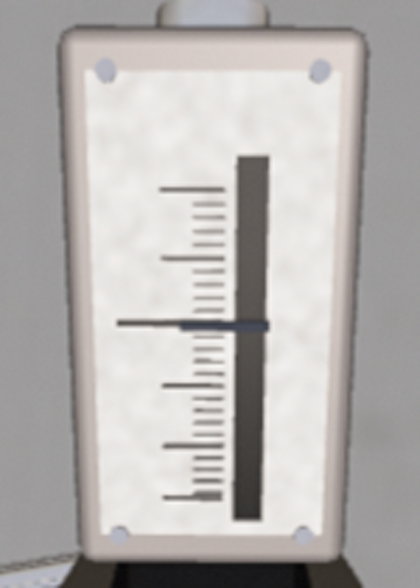

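View pics/p2_scene.png

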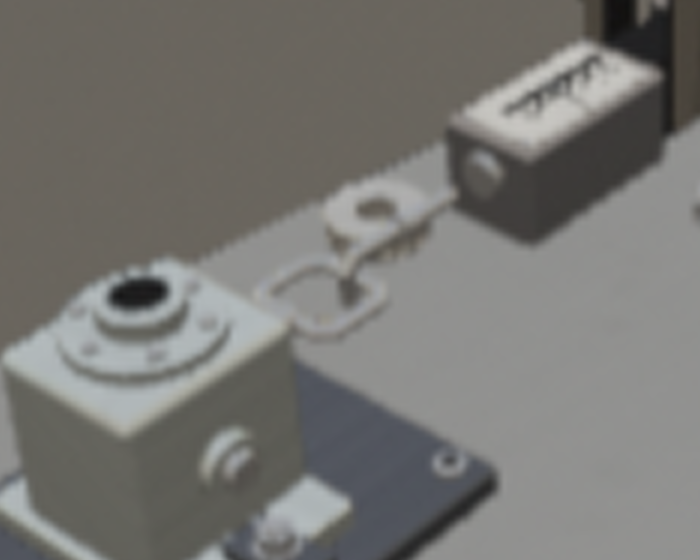

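The pointer is just under the 15 N mark, about 14.8 N. I'll hold for 2 s and then ease off.

```bash
python3 - <<'E'
from plant import *
from h import *
u=np.array([-.1184,.993,0]);p0=np.array([.5994,-.0455,.0635])
sleep(1.9); snap(read_camera,"p3",("wrist",))
o=observe();print(o["t"],np.round((p0-o["tcp_pos"])@u,4),np.round(o["force"]@u,2))
line_to(p0-u*.011,velocity=.025); line_to(p0,velocity=.03);sleep(.2)
o=observe();print(o["t"],np.round((p0-o["tcp_pos"])@u,4),np.round(o["force"],2),np.round(o["tcp_pos"],4))
snap(read_camera,"p4",("wrist","scene","side"))
a=[cv2.resize(cv2.imread(f"pics/wrist_{t}.png")[40:250,240:390],None,fx=2.5,fy=2.5) for t in("p3","p4")];cv2.imwrite("pics/p34.png",np.hstack(a))
crop(dict(np.load("scene_p4.npz")),[.583,.092,.07],"pics/p4_scene.png",6)
E
```

```text
17.0083 0.0394 15.66
19.2583 0.0003 [ 0.7   0.82 -2.9 ] [ 0.5994 -0.0458  0.0636]
```

View pics/p34.png

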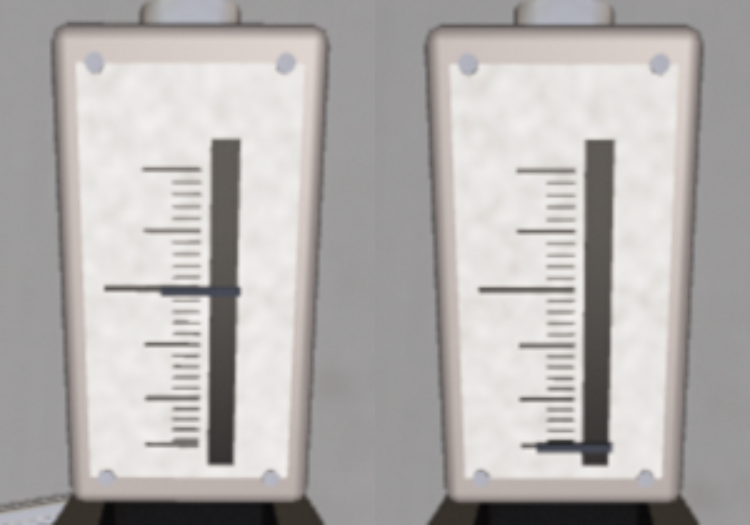

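View pics/p4_scene.png

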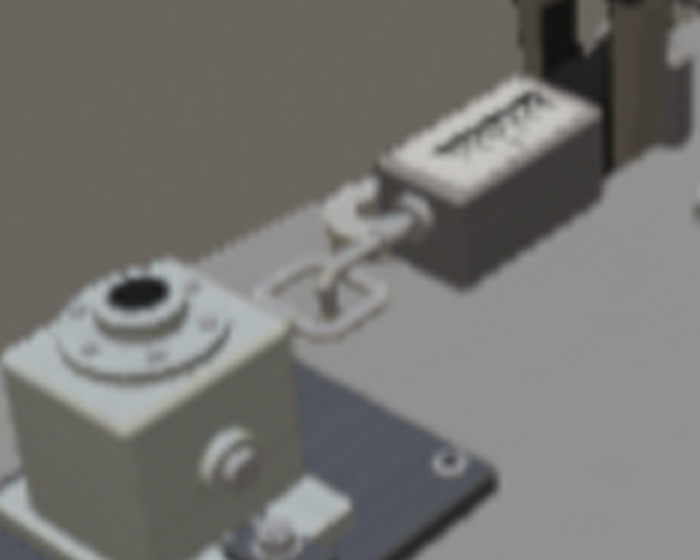

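The pull held at about 15 N and is back at zero, with the leg loose in the loop. I'll unhook and go back over the tray.

```bash
python3 - <<'E'
from plant import *
from h import *
line_to([.5994,-.0455,.125],velocity=.08)
o=observe();print(o["t"],np.round(o["tcp_pos"],4),np.round(o["force"],2))
line_to([.5634,-.3132,.10],frame=T(21.2),velocity=.16);sleep(.3)
o=observe();print(o["t"],np.round(o["tcp_pos"],4),np.round(o["force"],2),o["opening"])
snap(read_camera,"ret")
for t in("lift","ret"):
    c=dict(np.load(f"wrist_{t}.npz"));W=cloud(c)
    Q=W[60:230,275:355].reshape(-1,3);Q=Q[~np.isnan(Q[:,0])];m=np.median(Q[:,2]);Q=Q[abs(Q[:,2]-m)<.004]
    n=np.linalg.svd(Q-Q.mean(0),full_matrices=False)[2][2];print(t,n.round(4),Q.mean(0).round(4))
E
```

```text
20.325 [ 0.599  -0.0452  0.1246] [ 0.27 -0.01 -3.12]
22.4667 [ 0.5636 -0.3129  0.1   ] [ 0.32  0.71 -3.54] 0.029383016197630344
lift [-1.4e-03  9.0e-04  1.0e+00] [ 0.5395 -0.2523  0.1109]
ret [-0.0021  0.0017  1.    ] [ 0.5399 -0.2525  0.1355]
```

View pics/wrist_ret.png

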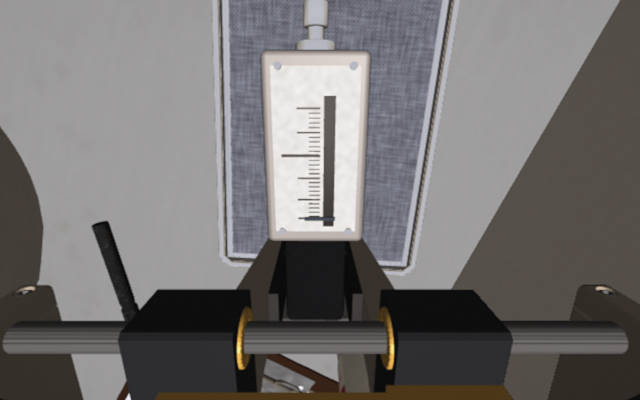

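View pics/scene_ret.png

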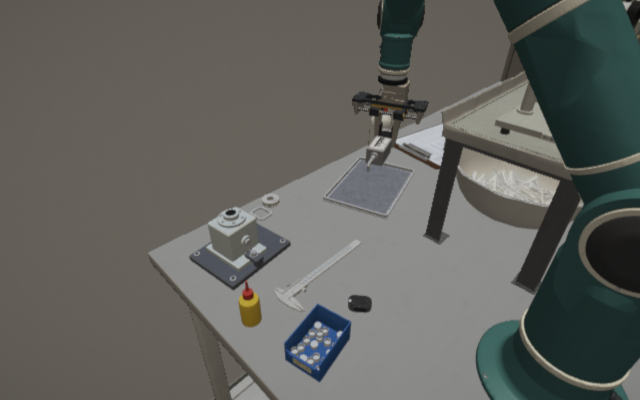

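The gauge is level in the grip (top normal within 0.003 rad) and hasn't slipped. I'll set it down slowly.

```bash
python3 - <<'E'
from plant import *
from h import *
line_to([.5634,-.3132,.03],velocity=.1)
for z in (.022,.018,.0165):
    line_to([.5634,-.3132,z],velocity=.02); o=observe();print(z,o["t"],np.round(o["tcp_pos"],4),np.round(o["force"],2))
    if o["force"][2]>2: break
gripper_open(); sleep(.2); o=observe();print(o["t"],np.round(o["tcp_pos"],4),np.round(o["force"],2),o["opening"])
line_to([.5634,-.3132,.17],velocity=.1)
o=observe();print(o["t"],np.round(o["tcp_pos"],4),np.round(o["force"],2))
snap(read_camera,"end")
c=dict(np.load("wrist_end.npz"));W=cloud(c);P=W.reshape(-1,3)
m=(abs(P[:,0]-.55)<.12)&(P[:,1]<-.1)&(P[:,1]>-.4)&(P[:,2]>.042)&(P[:,2]<.06)
print(cv2.minAreaRect(P[m][:,:2].astype(np.float32)*1000),np.median(P[m][:,2]))
Q=P[m&(P[:,2]>.0485)];print(np.linalg.svd(Q-Q.mean(0),full_matrices=False)[2][2])
def pin(n,t):
    P=cloud(dict(np.load(n+t+".npz"))).reshape(-1,3);m=(abs(P[:,0]-.58)<.06)&(P[:,1]>.04)&(P[:,1]<.14)&(P[:,2]>.062)&(P[:,2]<.08);return P[m].min(0).round(4),P[m].mean(0).round(4)
for n in("scene","side"):print(n,pin(n,"0"),pin(n,"_end"))
a=cv2.imread("pics/scene0.png").astype(int);b=cv2.imread("pics/scene_end.png").astype(int);d=abs(a-b).sum(2);print("diff bystanders",[int((d[y0:y1,x0:x1]>60).sum()) for x0,x1,y0,y1 in((260,285,190,210),(270,365,235,315),(235,265,280,330),(190,295,200,285))])
E
```

```text
0.022 24.0167 [ 0.5634 -0.3132  0.0219] [ 0.85  0.17 -2.32]
0.018 24.3667 [ 0.5633 -0.3131  0.0178] [ 0.04 -0.18 -2.81]
0.0165 24.6167 [ 0.5634 -0.3132  0.0164] [-0.37  0.79 -3.13]
25.825 [ 0.5634 -0.3132  0.0165] [-0.46  0.01 -0.  ] 0.09167752848396898
27.5083 [ 0.5631 -0.313   0.1693] [-0.8   0.18 -0.23]
((550.1920776367188, -280.2884826660156), (46.04157257080078, 146.2129669189453), 21.094118118286133) 0.05099902242721971
[ 0.00339461 -0.00974449  0.99994676]
scene (array([0.5595, 0.0864, 0.0673]), array([0.5798, 0.1085, 0.0725])) (array([0.5585, 0.0874, 0.0682]), array([0.5797, 0.1087, 0.0724]))
side (array([0.5661, 0.0857, 0.0682]), array([0.5888, 0.0925, 0.0724])) (array([0.5661, 0.0867, 0.0689]), array([0.5888, 0.0932, 0.0728]))
diff bystanders [0, 0, 0, 0]
```

View pics/wrist_end.png

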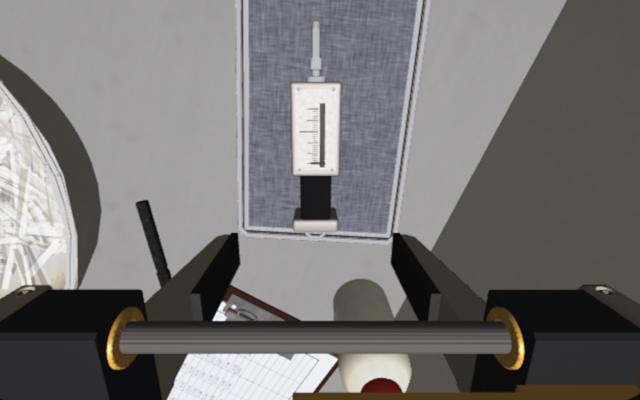

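View pics/scene_end.png

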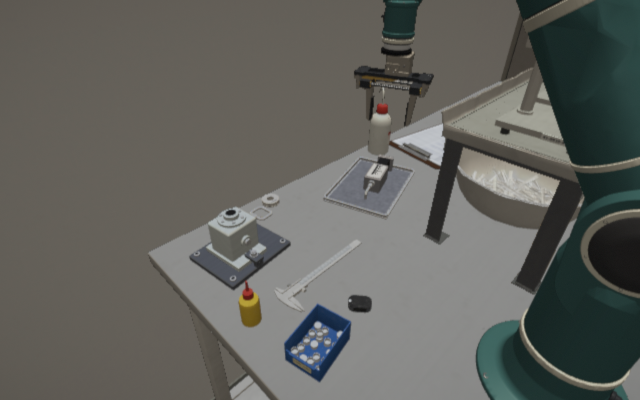

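The gauge lies flat in the tray at its start pose (grip at about (315,198)), the pointer is at zero, and nothing else has changed. I'm handing in.

```bash
python3 -c "
from plant import *
sleep(.3);print(observe()['t']);print(finish_job())"
```

```text
27.9583
the job is handed in; nothing more can be done
None
```

The pin held: I hooked the gauge in the eye, pulled straight out to about 15 N and kept it there for about 2 s. The pull was raised at no more than 20 mm/s. I then eased off at 25 to 30 mm/s, unhooked, set the gauge back in its tray and handed in at about 28 s. No verdict is given, so the results below are my own checks.

- **Pull:** the pointer read about 14.8 N at both ends of the hold. The wrist force read 15.7 N, which is a little higher but within its noise of about 1 N.
- **Gauge in the tray:** it lies within about 1 mm of where it started. The tilt is about 0.01 rad by the depth fit, its top is at the right height (51 mm) and the pointer is back at zero.
- **Pin:** its depth points before and after agree within about 1 mm, shifted slightly inward rather than out. That is about the accuracy of the measurement.
- **Bystanders:** the scene picture shows no change around the caliper, bottle, ring or fixture.

No check failed.

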